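Unlatch and open the service hatch of a plate analyser

TASK

Take the T-handled key out of its stand, fit its forked foot over the bar inside the analyser's cam latch and turn the latch a quarter turn counter-clockwise (as seen facing the sloping front), using the key and not the fingers on the latch itself. Leave the key standing in the latch, and swing the hatch up by its bow handle to its stop, where it stays. Leave the bottle, the jar and the tip box as they are.

Things in the scene. Friction and masses are not known exactly. Their poses are not given: they have to be found in the camera images.
- key_grip (a point): Centre of the loose key's black handle block: 56 mm (key x) x 14 mm (key y) x 36 mm high; grip it across the 14 mm, along y. The key is 102 mm long, about 0.12 kg, upright in its stand at the start; this point is 84 mm above the prong tips, z points from foot to handle. A half turn about z makes no difference.
- key_foot (a point): Point on the key's axis level with its prong tips, same axes as key_grip. The foot: two steel prongs 17 mm long, each 26 mm along x and 6.5 mm thick, with a 13 mm wide slot between them running along x; above them a disc 36 mm in diameter and 8 mm high, then a 14 mm shaft up to the handle block.
- key_stand: Fixed aluminium block 72 x 72 x 40 mm with a 40 mm square pocket 34 mm deep in which the key stands loosely; origin at the centre of its underside. It may be on either side of the analyser, and the key is drawn straight up out of it.
- latch_seat (a point): Centre of the floor of the latch's steel cup, where the prong tips rest when the key is in. Lower left of the sloping front (seen facing the front). Cup 42 mm inside, 50 mm outside diameter, 18 mm deep. z: turning axis, outwards, square to the face, 30 degrees from vertical. Along this frame's x a bar stands on the floor: 34 long, 9 wide, 14.5 mm high, rounded top. The frame turns with the latch.
- latch (a joint): Latch angle, rad: 0 latched, 1.571 open stop; starts at 0 to 0.2; grows counter-clockwise seen from outside. A tongue (to 49 mm from the axis, along latch_seat x) lies over the hatch's lower edge while latched; the hatch comes free from roughly 1.1. Resists with 0.1 N m, stays where left. The key's slot has 2 mm play each side of the bar: about 9 degrees of lost motion.
- hatch (a joint): Hatch angle, rad: 0 closed, 1.22 fully open stop. Stiff hinge: stays where it is left; about 6 N at the handle to lift.
- hatch_handle (a point): Middle of the bar of the hatch's bow handle: round steel bar 12 mm thick, 96 mm between its legs, along this frame's y (parallel to the hinge), its centre line 35 mm off the panel's outer face, 26 mm from the panel's lower edge, 150 mm to the right of the latch. z: the panel's outward normal; x: along the panel towards the hinge.
- hatch_hinge (a point): Middle of the hatch's hinge line, at the upper, far edge of the sloping face; y is the hinge axis. The panel, 180 x 296 x 10 mm, 0.4 kg, reaches 180 mm from here along -x; as the joint grows its lower edge swings up and outwards, turning about +y. The handle bar lies 154 mm along -x and 46 mm along z from this line.
- analyser: Fixed bench-top analyser, 300 mm deep (x) x 320 mm wide (y), front edge 70 mm high, face sloping up at 30 degrees from horizontal to a flat top 195 mm high; origin at the centre of its underside, -x out of its front, which is turned partly to the right (-y) of the robot.
- reagent_bottle: Bystander: amber bottle, 60 mm in diameter, 130 mm high, origin under its centre.
- sample_jar: Bystander: glass jar, 70 mm in diameter, 100 mm high, origin under its centre.
- tip_box: Bystander: pipette tip box 122 x 82 x 77 mm, origin under its centre.
There are look-alikes about, which are no part of the job. Of the things that look like the part that bears key_grip, the smallest one is meant.

How it is judged:
By the outcome, as a careful person would: the job done as asked, in the order asked, and still so for the second after the job is handed in, with the robot touching nothing.
It also fails if it takes over 72 s, if anything falls off the work surface, if the arm or the gripper's body presses on something with over 40 N, if the wrist force passes 120 N, or if a joint passes its speed limit or range.

ROBOT

A 6-joint arm with a two-finger parallel gripper is mounted at the origin on the work surface. World frame = base frame: x ahead of the robot, y to its left, z up, the work surface at z = 0. Lengths are in m, angles in rad, forces in N, time in s.
With the tool pointing down it reaches from about 0.35 to 0.975 m from the base axis. Payload 4.9 kg.
Tool frame: the origin (TCP) lies midway between the tips of the shut fingers; the grasp point (between the pads) lies 19 mm behind it; z points along the fingers, y is the line along which they close (so a half turn about z gives the same grasp; the last joint's range is limited). The gripper opens to 85 mm and grips with 20 to 120 N. Pads are 22 mm wide; open, the fingers measure 114 mm over their backs; the gripper's body (76 mm by 85 mm) begins 54 mm behind the grasp point. The pads swing forward as they close: fully open they stand 13 mm farther back than shut.
Start: joints at [-1.352, 0.053, 1.613, -0, 1.476, -0.119], TCP at [0.207, -0.59, 0.231] pointing down, gripper open.
Joint ranges: [-3.01, 3.01], [-1.01, 2.22], [0.06, 2.58], [-1.02, 4.17], [0.09, 2.62], [-3.14, 3.14]. Speed limits (rad/s): [2.57, 2.57, 3.14, 3.14, 3.14, 3.14].

INTERFACE

Orientations are given as a rotation vector (axis times angle).
In Python, from station import ctrl gives the robot as it stands. The module is installed in compiled form; this text tells all that it offers.
- The arm moves only by the shell command python3 -m handwheel 'ROWS' [OPENING] [FORCE]. ROWS is JSON, a list of rows, each a list of 2 entries, a list of its own where there are three numbers: the shift along the tool's x, y, z in cm, then the turn, a rotation vector about the tool's x, y, z in rad. In form: [[[tx, ty, tz], [ax, ay, az]], ...]. A call has 1 to 5 rows; each row is the pose to reach, as a shift and turn from the pose commanded when the call began, along the tool's axes at that moment; what a row does not reach only later rows make up. A row lasts 1/8 s, in which the tool goes at most 62.5 mm and 10.7 degrees, less where a joint would pass 70% of its speed; a pose out of reach is approached as far as the arm can. A call with a gripper value outside its range is refused whole. OPENING is the gripper's target within -1 to 1 (shut at 1, half-way at 0, fully open at -1), set as the call begins (- or left out, the last holds). The fingers move at their own pace and stop on an object; FORCE is the grip in N (left out, the last holds). Time passes only in rows, so rows that repeat a pose let the fingers close. It gives the time, the measured TCP pose, the force, the opening and the grip force at its end, in the units of the state.
- ctrl.get_obs(): the state, without advancing time (a new reading comes with each control period).
- ctrl.get_image(name): name is "scene" or "side" or "wrist"; returns the picture (480x640x3 uint8, blue, green, red); there is no depth.
- ctrl.calibration(name): a dict with "fx", "fy", "cx", "cy" (pixels), "R" (3x3) and "t" (3): a world point X has camera coordinates R X + t. Camera axes: x right, y down, z forward; pixel columns grow to the right and rows downward; lengths in m; the calibration is good to about 2 mm. A picture is of the moment at which its call begins: read the wrist's pose just before it. calibration takes no time and is no camera call; for the wrist camera it gives the pose at the moment of the call.
- ctrl.finish_job(): hands the job in; it is judged then, once.
Trained networks look in the newest picture that a camera, given by its name, has taken for a name from the list of things; names that differ only in an ending like _2 or _b are one class to them, and where a whole thing is asked for, a point or a joint stands for the part that bears it (a point fixed in the world has none). Each returns a list of dicts, best first, with "score" (0 to 1); they miss things now and then, are a little off and sometimes report something else, mostly with a low value. They report only what shows in the picture. A call takes as long as a camera call. They do not tell look-alikes from the thing itself.
- ctrl.look_for(camera, query): "position" ([column, row] in pixels, amid what is visible of it).
- ctrl.landmark_of(camera, query): "position" ([column, row] in pixels: a listed point, or the origin of a listed thing).
The state is a dict: "t": time; "q": joint angles; "dq": joint speeds; "effort": joint torques, N m; "tool_pos": TCP position; "tool_rot": TCP orientation; "contact_force": force on the tool from outside, world axes, zero at the start; "wrist_torque": the same for the moment, N m; "opening": finger opening in m; "grip_force": force on a finger pad.
Only numpy, scipy, OpenCV 4.12 (cv2) and the standard library are available. Lean on these libraries where they do the work, as an engineer would, in place of code of your own. Each camera call takes 0.05 s, during which the arm holds its last target. There are 200 camera calls.

## Working session

There is one attempt and no reset: what is moved stays moved. The work goes in short steps, Python scripts to look and compute and a shell command to move; the robot and the scene stay as the last step left them, time stands still between calls to the robot, and variables do not carry over. Pictures are saved under pics/ and viewed, at most 14 in all, crops included, and the job is handed in when it is done.

```bash
mkdir -p pics; cat > h.py <<'E'
import numpy as np, cv2
from station import ctrl
from scipy.spatial.transform import Rotation as Ro
def cal(n):
    c=ctrl.calibration(n); return c,np.array(c["R"]),np.array(c["t"])
def ray(n,p):
    c,R,t=cal(n); d=R.T@np.array([(p[0]-c["cx"])/c["fx"],(p[1]-c["cy"])/c["fy"],1]); return -R.T@t,d/np.linalg.norm(d)
def proj(n,X):
    c,R,t=cal(n); v=R@np.array(X)+t; return np.array([c["fx"]*v[0]/v[2]+c["cx"],c["fy"]*v[1]/v[2]+c["cy"]])
def tri(L):
    A=np.zeros((3,3));b=np.zeros(3);rs=[ray(*l) for l in L]
    for o,d in rs:
        P=np.eye(3)-np.outer(d,d);A+=P;b+=P@o
    X=np.linalg.solve(A,b); return X,[round(1000*np.linalg.norm((np.eye(3)-np.outer(d,d))@(X-o)),1) for o,d in rs]
def atz(n,p,z):
    o,d=ray(n,p); return o+d*(z-o[2])/d[2]
def tool(o=None):
    o=o or ctrl.get_obs(); return np.array(o["tool_pos"]),Ro.from_rotvec(o["tool_rot"])
def shift(pos,R=None,base=None):
    # rows from current (measured) pose or given base
    p,r=base or tool(); s=r.inv().apply(np.array(pos)-p)*100
    a=(r.inv()*R).as_rotvec() if R is not None else np.zeros(3)
    print("shift cm",s.round(2),"turn",a.round(3)); return s,a
E
python3 - <<'E'
from h import *
o=ctrl.get_obs();print(o)
for n in ["scene","side","wrist"]:
    cv2.imwrite(f"pics/{n}0.png",ctrl.get_image(n))
    print(n)
    for q in ["key_grip","key_foot","key_stand","latch_seat","hatch_handle","hatch_hinge","analyser","reagent_bottle","sample_jar","tip_box"]:
        print(q,[(np.round(d["position"]).astype(int).tolist(),round(d["score"],2)) for d in ctrl.landmark_of(n,q)])
E
```

```text
{'t': 0.0, 'q': array([-1.35194781e+00,  5.33583142e-02,  1.61430279e+00,  2.61528593e-05,
        1.47599061e+00, -1.19012826e-01]), 'dq': array([ 7.47963423e-05,  1.38567998e-03, -1.98169356e-04,  1.28130578e-03,
        4.19607950e-04, -1.88491897e-04]), 'effort': array([ 1.95363107e-03, -3.93685341e+01, -3.70172918e+01, -2.05715104e-06,
        7.04232400e-03,  2.41643505e-06]), 'tool_pos': array([ 0.20703226, -0.58905333,  0.23005686]), 'tool_rot': array([-3.09484461e+00, -5.27840912e-01,  1.20464618e-04]), 'contact_force': array([ 0.33109142, -0.57832263, -0.02967914]), 'wrist_torque': array([ 0.00904593,  0.01169193, -0.02975981]), 'grip_force': 0.0, 'opening': 0.08549042000135643}
scene
key_grip [([212, 132], 0.94), ([251, 158], 0.83), ([295, 178], 0.72), ([255, 181], 0.25)]
key_foot [([221, 161], 0.79), ([253, 181], 0.71), ([293, 207], 0.59)]
key_stand [([257, 182], 0.78)]
latch_seat [([318, 248], 0.58)]
hatch_handle [([266, 278], 0.96)]
hatch_hinge [([349, 307], 0.76)]
analyser [([328, 328], 0.98)]
reagent_bottle [([502, 285], 0.71)]
sample_jar []
tip_box [([192, 223], 0.55)]
side
key_grip [([474, 215], 0.57)]
key_foot [([403, 274], 0.94), ([470, 247], 0.73), ([302, 198], 0.59)]
key_stand []
latch_seat [([336, 245], 0.78), ([253, 376], 0.27)]
hatch_handle [([307, 198], 0.63)]
hatch_hinge [([261, 209], 0.88)]
analyser [([260, 209], 0.31)]
reagent_bottle [([253, 373], 0.56)]
sample_jar [([163, 313], 0.69)]
tip_box [([401, 231], 0.93), ([306, 199], 0.39)]
wrist
key_grip []
key_foot []
key_stand []
latch_seat []
hatch_handle []
hatch_hinge []
analyser []
reagent_bottle []
sample_jar []
tip_box []
```

View pics/scene0.png

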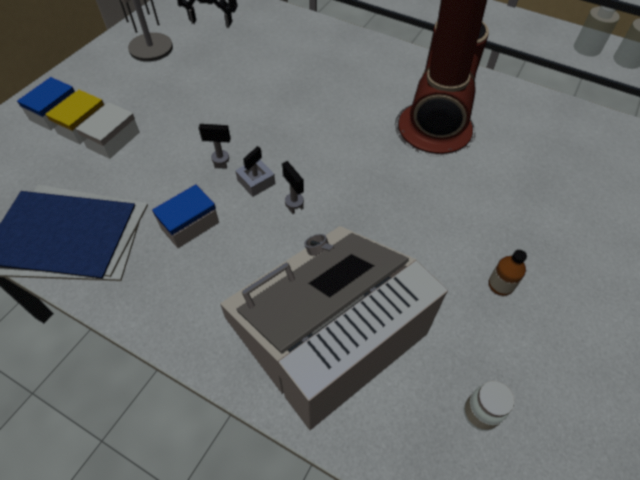

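View pics/side0.png

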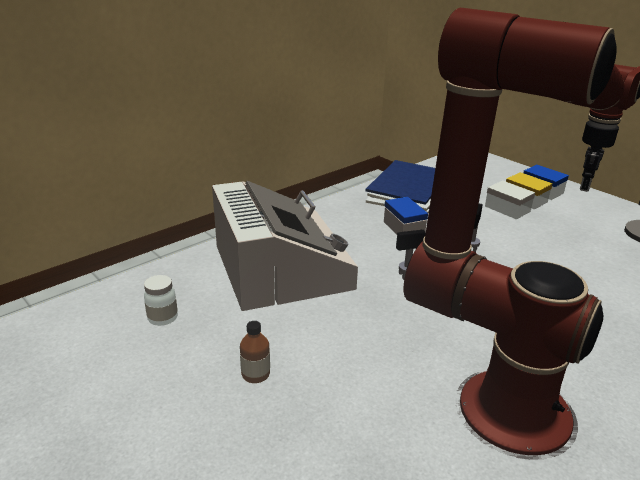

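Scene view: the key in its stand is at (253,158), with two bigger look-alikes standing free at (214,132) and (293,178). The latch cup is at (318,243), the hatch handle at (268,283) and the tip box at (186,214). In the side view the stand is hidden by the arm.

```bash
python3 - <<'E'
from h import *
print("stand",atz("scene",(257,182),0.0), "grip",atz("scene",(251,158),0.09),"foot",atz("scene",(253,181),0.006))
print("others",atz("scene",(212,132),0.1),atz("scene",(221,161),0),atz("scene",(295,178),0.1),atz("scene",(293,207),0))
print("latch",tri([("scene",(318,248)),("side",(336,245))]))
print("handle",tri([("scene",(266,278)),("side",(307,198))]))
print("hinge",tri([("scene",(349,307)),("side",(261,209))]))
print("analyser",atz("scene",(328,328),0)); print("tip",atz("scene",(192,223),0))
print("bottle",atz("scene",(502,285),0))
c,R,t=cal("wrist");p,r=tool();print("wristcam in tool",r.inv().apply(-R.T@t-p),(r.inv().as_matrix()@R.T).round(3).tolist())
for q,X in [("cam scene",0)]: print(ray("scene",(320,240)))
E
```

```text
stand [ 4.31016904e-01 -3.26541034e-01  1.11022302e-16] grip [ 0.43504178 -0.33085289  0.09      ] foot [ 0.43746664 -0.33400819  0.006     ]
others [ 0.41656499 -0.46072835  0.1       ] [ 0.41670106 -0.45238655  0.        ] [ 0.44475726 -0.19808148  0.1       ] [ 0.45558222 -0.20145318  0.        ]
latch (array([ 0.58351621, -0.0576684 ,  0.08895299]), [np.float64(1.6), np.float64(1.6)])
handle (array([ 0.73377123, -0.08657603,  0.15906287]), [np.float64(1.2), np.float64(1.2)])
hinge (array([0.72048758, 0.08157778, 0.18408076]), [np.float64(3.9), np.float64(3.9)])
analyser [0.70160905 0.03544025 0.        ]
tip [ 0.62207366 -0.39052096  0.        ]
bottle [ 4.12497064e-01  3.30011447e-01 -1.11022302e-16]
wristcam in tool [ 0.07315998 -0.00080579 -0.14402606] [[-0.001, -0.957, -0.288], [1.0, -0.001, -0.001], [0.0, -0.288, 0.957]]
(array([1.09196999, 0.22665363, 0.95820343]), array([-0.49925089, -0.27368569, -0.82209774]))
```

```bash
python3 - <<'E'
from h import *
p,r=tool(); print(r.as_matrix().round(3))
# camera centred over the key: axis crosses tool axis ~; aim
shift([0.435,-0.331,0.27])
E
```

```text
[[ 0.943  0.331  0.   ]
 [ 0.331 -0.943 -0.   ]
 [ 0.     0.    -1.   ]]
shift cm [ 30.07 -16.85  -3.87] turn [0. 0. 0.]
```

```bash
python3 -m handwheel '[[[6,-3.4,-4],[0,0,0]],[[11.2,-6.3,-4],[0,0,0]],[[16.5,-9.2,-4],[0,0,0]],[[21.8,-12.2,-4],[0,0,0]],[[26,-14.6,-4],[0,0,0]]]' -0.45 && python3 -m handwheel '[[[4,-2.2,0],[0,0,0]],[[4,-2.2,0],[0,0,0]]]'; python3 - <<'E'
from h import *
print(tool()[0])
im=ctrl.get_image("wrist");cv2.imwrite("pics/w1.png",im)
for q in ["key_grip","key_foot","key_stand"]:
  for f in (ctrl.landmark_of,ctrl.look_for):
    print(q,[(np.round(d["position"]).tolist(),round(d["score"],2)) for d in f("wrist",q)])
print(proj("wrist",[0.435,-0.331,0.09]))
E
```

```text
t: 2.28
tool_pos: [0.4052, -0.364, 0.2716]
tool_rot: [3.096, 0.528, 0.001]
contact_force: [0.9, -1.0, 0.4]
opening: 0.0619
grip_force: 0.0
t: 2.52
tool_pos: [0.4361, -0.3296, 0.2715]
tool_rot: [3.096, 0.535, 0.001]
contact_force: [-0.8, -0.7, -0.2]
opening: 0.0619
grip_force: 0.0
[ 0.43607231 -0.32955632  0.27148436]
key_grip [([158.0, 132.0], 0.9), ([450.0, 276.0], 0.88), ([318.0, 211.0], 0.61)]
key_grip [([317.0, 206.0], 0.88), ([437.0, 269.0], 0.76), ([166.0, 129.0], 0.74)]
key_foot [([200.0, 129.0], 0.76), ([417.0, 236.0], 0.61), ([317.0, 192.0], 0.59)]
key_foot [([442.0, 268.0], 0.96), ([315.0, 205.0], 0.8), ([166.0, 126.0], 0.66)]
key_stand [([316.0, 192.0], 0.66)]
key_stand [([334.0, 203.0], 0.76)]
[318.09144787 205.68778951]
```

View pics/w1.png

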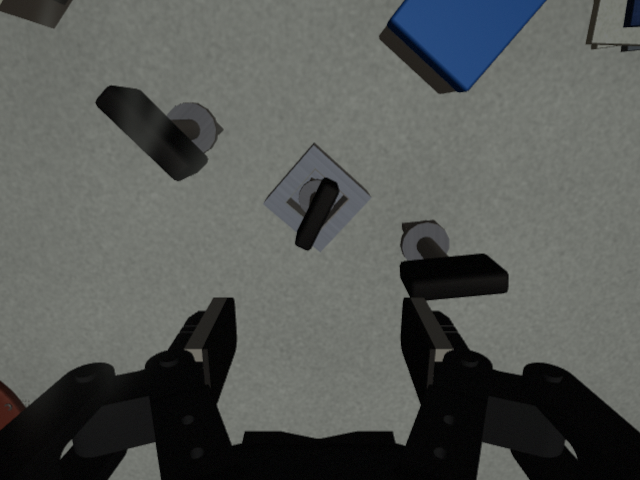

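Wrist view: the small key stands in the square stand in the middle. Its handle runs from about (328,183) to (307,246), and the big look-alikes are at left (150,130) and right (455,277).

```bash
python3 - <<'E'
from h import *
im=cv2.imread("pics/w1.png");g=cv2.cvtColor(im,cv2.COLOR_BGR2GRAY)
m=(g<45).astype(np.uint8);n,l,s,c=cv2.connectedComponentsWithStats(m)
k=[i for i in range(1,n) if 280<c[i][0]<350 and 170<c[i][1]<250 and s[i][4]>200];print(s[k],c[k])
ys,xs=np.where(l==k[0]);rect=cv2.minAreaRect(np.c_[xs,ys].astype(np.float32));print(rect)
b=cv2.boxPoints(rect);e=sorted(b,key=lambda v:v[1]);A=(e[0]+e[1])/2;B=(e[2]+e[3])/2
a=atz("wrist",A,.1);bb=atz("wrist",B,.1);d=bb-a;print(A,B,a,bb,(a+bb)/2,np.linalg.norm(d),np.degrees(np.arctan2(d[1],d[0])))
for q in [(318,211)]: print(atz("wrist",q,.09))
print("stand",[atz("wrist",q,.04) for q in [(315,143),(265,202),(370,195),(320,251)]])
p,r=tool();print("tool x ang",np.degrees(np.arctan2(*r.as_matrix()[[1,0],0])))
ang=np.arctan2(d[1],d[0])
for a_ in (ang,ang+np.pi):
  x=np.array([np.cos(a_),np.sin(a_),0]);z=np.array([0,0,-1.]);R=Ro.from_matrix(np.c_[x,np.cross(z,x),z])
  shift([(a+bb)[0]/2,(a+bb)[1]/2,0.2],R)
E
```

```text
[[ 295  178   52   72 1631]] [[317.99877376 212.41814838]]
((315.85052490234375, 213.52285766601562), (31.396495819091797, 73.48326873779297), 36.30449295043945)
[337.60437 183.91344] [294.09668 243.13228] [ 0.45838806 -0.33892485  0.1       ] [ 0.40137509 -0.32210049  0.1       ] [ 0.42988158 -0.33051267  0.1       ] 0.05944357088417181 163.55882179112308
[ 0.43078744 -0.33238785  0.09      ]
stand [array([ 0.47802507, -0.3130256 ,  0.04      ]), array([ 0.41155792, -0.28641956,  0.04      ]), array([ 0.45014178, -0.37693599,  0.04      ]), array([ 0.3827676 , -0.35110589,  0.04      ])]
tool x ang 19.24971312970901
shift cm [-0.3  -0.33  7.13] turn [-0.     0.    -2.519]
shift cm [-0.3  -0.33  7.13] turn [0.    0.    0.623]
```

```bash
python3 - <<'E'
from h import *
im=cv2.imread("pics/w1.png");g=cv2.cvtColor(im,cv2.COLOR_BGR2GRAY)
for th in (18,24,30):
  m=(g<th).astype(np.uint8);n,l,s,c=cv2.connectedComponentsWithStats(m)
  for i in range(1,n):
    if 280<c[i][0]<350 and 170<c[i][1]<250 and s[i][4]>100:
      ys,xs=np.where(l==i);print(th,s[i],cv2.minAreaRect(np.c_[xs,ys].astype(np.float32)))
a=atz("wrist",(329,183),.107);b=atz("wrist",(305,246),.107);d=b-a
print((a+b)/2,np.linalg.norm(d),np.degrees(np.arctan2(d[1],d[0])))
cv2.imwrite("pics/w1c.png",cv2.convertScaleAbs(cv2.resize(im[140:260,255:380],None,fx=4,fy=4,interpolation=cv2.INTER_CUBIC),alpha=2))
E
```

```text
18 [296 178  42  72 899] ((316.10003662109375, 213.80001831054688), (20.57182502746582, 72.89581298828125), 26.56505012512207)
24 [ 296  178   43   72 1424] ((315.73199462890625, 213.6031036376953), (22.946823120117188, 73.40953826904297), 23.96249008178711)
30 [ 295  178   44   72 1455] ((315.8793029785156, 213.4482879638672), (23.503854751586914, 73.92552947998047), 23.198591232299805)
[ 0.4310398  -0.33127048  0.107     ] 0.0536825735543794 178.82002318486983
```

View pics/w1c.png

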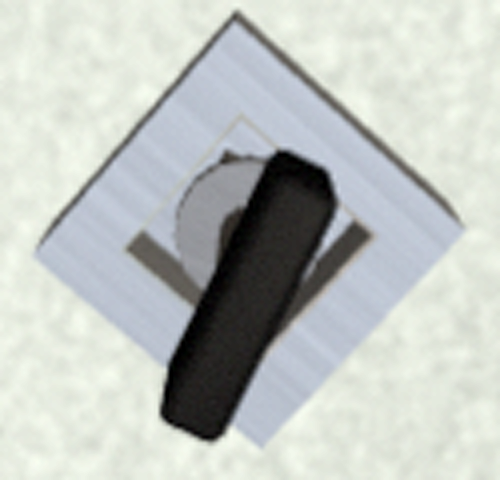

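The crop shows the handle's long axis about 25.6° off the image vertical, so key x lies at about 174° in the world (−6°). The grip centre is near (0.431, −0.3315). The next move is to descend and grip.

```bash
python3 -m handwheel '[[[-0.2,0,4],[0,0,0.15]],[[-0.5,0,9],[0,0,0.3]],[[-0.5,0,13],[0,0,0.44]],[[-0.5,0,17],[0,0,0.44]],[[-0.5,0,19.9],[0,0,0.44]]]' && python3 -m handwheel '[[[0,0,0],[0,0,0]],[[0,0,0],[0,0,0]],[[0,0,0],[0,0,0]],[[0,0,0],[0,0,0]],[[0,0,0],[0,0,0]]]' 1 60; python3 - <<'E'
from h import *
print(ctrl.get_obs())
E
```

```text
t: 3.5
tool_pos: [0.4286, -0.3334, 0.0702]
tool_rot: [-3.136, 0.163, 0.002]
contact_force: [-0.5, 0.0, 0.1]
opening: 0.0617
grip_force: 0.0
t: 4.12
tool_pos: [0.4308, -0.3329, 0.074]
tool_rot: [-3.136, 0.161, -0.003]
contact_force: [0.4, 5.1, 3.4]
opening: 0.0135
grip_force: 60.0
{'t': 4.125, 'q': array([-0.79581337,  0.01326391,  1.92959277,  0.0024262 ,  1.19801986,
        0.87641176]), 'dq': array([ 0.00082888, -0.0005452 ,  0.00113543, -0.00029658,  0.00020358,
        0.00070141]), 'effort': array([-2.49319978e+00, -3.23728824e+01, -3.32350910e+01, -1.25084873e+00,
       -1.05579033e+00, -1.31623540e-02]), 'tool_pos': array([ 0.43076799, -0.33288838,  0.07399069]), 'tool_rot': array([-3.13630728,  0.16058045, -0.00323253]), 'contact_force': array([0.44567572, 5.10851159, 3.44040748]), 'wrist_torque': array([ 1.14395087, -0.1856182 , -0.00558755]), 'grip_force': 60.044474601745605, 'opening': 0.01349147484348618}
```

```bash
cat >> h.py <<'E'
def latchR(psi,turn=0,tilt=np.pi/6):
    xa=np.array([np.cos(psi),np.sin(psi),0]);k=np.array([0,0,1.])
    xl=np.cos(tilt)*xa+np.sin(tilt)*k; zl=-np.sin(tilt)*xa+np.cos(tilt)*k; yl=np.cross(zl,xl)
    x=np.cos(turn)*xl+np.sin(turn)*yl; z=-zl
    return Ro.from_matrix(np.c_[x,np.cross(z,x),z]),xl,yl,zl
E
python3 -m handwheel '[[[0,0,-4],[0,0,0]],[[0,0,-9],[0,0,0]],[[0,0,-14],[0,0,0]],[[0,0,-18],[0,0,0]],[[0,0,-20],[0,0,0]]]' && python3 - <<'E'
from h import *
o=ctrl.get_obs();print(o["contact_force"],o["wrist_torque"],o["opening"],o["tool_pos"])
R,xl,yl,zl=latchR(np.radians(65))
L=np.array([.5835,-.0577,.089])
T=L+.15*zl-.05*xl;print(T,np.degrees(np.linalg.norm((tool()[1].inv()*R).as_rotvec())));shift(T,R)
E
```

```text
t: 4.75
tool_pos: [0.4305, -0.3344, 0.2763]
tool_rot: [3.133, -0.16, 0.006]
contact_force: [0.5, -0.5, -0.7]
opening: 0.013
grip_force: 59.5
[ 0.54262997 -0.54702086 -0.74442502] [-0.02766448 -0.01396241 -0.0167271 ] 0.01304851263279163 [ 0.43046462 -0.33444651  0.27630501]
[ 0.53350372 -0.16491736  0.19390381] 76.15317687462094
shift cm [  8.48 -17.95   8.2 ] turn [ 0.33   0.454 -1.205]
```

```bash
python3 -m handwheel '[[[2,-4,-1],[0.05,0.07,-0.16]],[[4,-8,-1],[0.09,0.12,-0.32]],[[6,-12,-1],[0.14,0.18,-0.48]],[[7.5,-15.5,-1],[0.18,0.24,-0.64]],[[8.5,-18,0],[0.22,0.30,-0.8]]]' && python3 - <<'E'
from h import *
R,xl,yl,zl=latchR(np.radians(65))
L=np.array([.5835,-.0577,.089])
T=L+.15*zl-.05*xl;print(T,tool()[0]);shift(T,R); print(ctrl.get_obs()["q"].round(2))
E
```

```text
t: 5.38
tool_pos: [0.5333, -0.1618, 0.2723]
tool_rot: [-2.726, -1.016, -0.448]
contact_force: [-0.3, 0.3, -1.8]
opening: 0.0131
grip_force: 59.4
[ 0.53350372 -0.16491736  0.19390381] [ 0.53325425 -0.16184912  0.27229814]
shift cm [-2.89  0.86  7.24] turn [ 0.103  0.15  -0.401]
[-0.61 -0.18  1.8   0.36  1.52  0.23]
```

```bash
python3 -m handwheel '[[[-0.8,0.2,2],[0.03,0.05,-0.13]],[[-1.6,0.5,4],[0.06,0.1,-0.27]],[[-2.9,0.9,7.2],[0.1,0.15,-0.4]],[[-2.9,0.9,7.2],[0.1,0.15,-0.4]]]' && python3 - <<'E'
from h import *
R,xl,yl,zl=latchR(np.radians(65))
L=np.array([.5835,-.0577,.089])
T=L+.15*zl-.05*xl;shift(T,R); print(ctrl.get_obs()["q"].round(2))
im=ctrl.get_image("wrist");cv2.imwrite("pics/w2.png",im)
for q in ["latch_seat","hatch_handle","hatch_hinge","key_foot","key_grip"]:
    print(q,[(np.round(d["position"],1).tolist(),round(d["score"],2)) for d in ctrl.landmark_of("wrist",q)])
print(proj("wrist",L))
E
```

```text
t: 5.88
tool_pos: [0.5305, -0.1659, 0.1894]
tool_rot: [-2.362, -1.482, -0.624]
contact_force: [0.3, -0.1, -0.8]
opening: 0.0128
grip_force: 59.3
shift cm [ 0.41  0.22 -0.28] turn [-0.003  0.001 -0.015]
[-0.69 -0.05  1.85  0.51  1.5  -0.32]
latch_seat [([321.9, 142.9], 0.61)]
hatch_handle [([589.7, 23.0], 0.81)]
hatch_hinge []
key_foot [([317.8, 255.9], 0.85)]
key_grip [([320.6, 328.9], 0.67)]
[316.1662239  149.10703545]
```

View pics/w2.png

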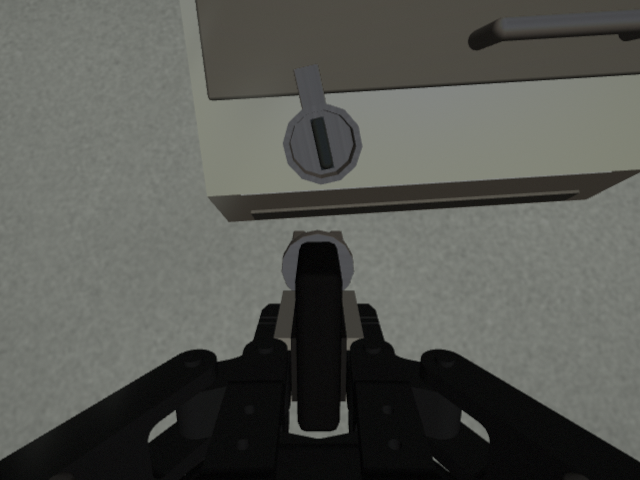

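Wrist view: the latch cup is at (322,143), with its bar running from (315,119) to (326,168). The tongue points up to (306,68), the panel's lower edge runs from (208,99) to (640,73), and the handle shows at upper right. The held key's disc is at (318,263), upright in the grip.

```bash
cat >> h.py <<'E'
def onplane(n,p,P0,nz):
    o,d=ray(n,p); return o+d*(nz@(P0-o))/(nz@d)
E
python3 - <<'E'
from h import *
X,res=tri([("scene",(318,248)),("side",(336,245)),("wrist",(321.9,142.9))]);print("L",X,res)
print("H",tri([("scene",(266,278)),("side",(307,198)),("wrist",(589.7,23))]))
psi=np.radians(67)
for it in range(4):
    R,xl,yl,zl=latchR(psi)
    F=X+zl*.005
    a,b=onplane("wrist",(208,99),F+zl*.01,zl),onplane("wrist",(639,73),F+zl*.01,zl)
    c,d=onplane("wrist",(213,195),F,zl),onplane("wrist",(639,168),F,zl)
    f=lambda v:np.degrees(np.arctan2(v[0],-v[1]))  # dir -ya=(sin,-cos)
    print(f(b-a),f(d-c),(b-a).round(3),(d-c).round(3),a.round(3),c.round(3))
    psi=np.radians((f(b-a)+f(d-c))/2)
R,xl,yl,zl=latchR(psi)
for n,p,q,h in [("bar",(326,168),(315,119),.0145),("tongue",(322,143),(306,68),.02)]:
    u=onplane("wrist",p,X+zl*h,zl);v=onplane("wrist",q,X+zl*h,zl);w=v-u
    print(n,np.degrees(np.arctan2(w@yl,w@xl)),np.linalg.norm(w),(u+v)/2)
rim=onplane("wrist",(322.5,143.5),X+zl*.018,zl);print("rim centre",rim,"seat from rim",rim-zl*.018)
# handle relative latch
o=ctrl.get_obs();r=Ro.from_rotvec(o["tool_rot"]);print((R.inv()*r).as_rotvec())
E
```

```text
L [ 0.58568776 -0.05699046  0.09045161] [np.float64(1.3), np.float64(3.5), np.float64(3.3)]
H (array([ 0.73572925, -0.08633528,  0.16174338]), [np.float64(1.9), np.float64(3.4), np.float64(3.8)])
68.0258011863083 68.09965471375419 [ 0.261 -0.105  0.003] [ 0.286 -0.115  0.003] [ 0.529 -0.009  0.12 ] [ 0.503 -0.054  0.079]
68.31199111292017 68.28287496715332 [ 0.263 -0.105  0.001] [ 0.288 -0.115  0.001] [ 0.529 -0.01   0.121] [ 0.503 -0.054  0.08 ]
68.3751991939251 68.32334178996244 [ 0.264 -0.104  0.   ] [ 0.288 -0.115  0.   ] [ 0.529 -0.01   0.121] [ 0.503 -0.054  0.08 ]
68.3891594958876 68.33227939570824 [ 0.264 -0.104  0.   ] [ 0.288 -0.115 -0.   ] [ 0.529 -0.01   0.121] [ 0.503 -0.054  0.08 ]
bar 9.713213265716556 0.03318616306786604 [ 0.58475939 -0.06208929  0.10426077]
tongue 9.154953025361166 0.047126978556244765 [ 0.58868964 -0.04405633  0.12112598]
rim centre [ 0.58532866 -0.06377382  0.10751941] seat from rim [ 0.58864752 -0.0554081   0.09193095]
[-0.0363761  -0.00273862  0.05706127]
```

```bash
python3 - <<'E'
from h import *
R,xl,yl,zl=latchR(np.radians(68.35))
c,d=atz("wrist",(213,195),.07),atz("wrist",(639,168),.07)
print("edge",c,d)
F=(c+d)/2
L=np.array([.5857,-.0570,.0905]);H=np.array([.7357,-.0863,.1617])
print("L off face",(L-F)@zl,"uphill",(L-F)@xl,"H",(H-F)@zl,(H-F)@xl,"H-L y",(H-L)@yl,(H-L)@xl,(H-L)@zl)
for s in (-.01,0,.01):
    rim=onplane("wrist",(322.3,143.3),F+zl*(s+.018),zl);S=rim-zl*.018
    print(s,S,"proj scene",proj("scene",S),"side",proj("side",S), "uphill",(S-F)@xl)
# held key: disc centre prediction
p,r=tool();z=r.as_matrix()[:,2];g=p-.019*z
for k in (-.002,0,.002): print("disc top (25mm above tips)",proj("wrist",g+(.084-.025+k)*z),proj("wrist",g-.018*z))
E
```

```text
edge [ 0.50230548 -0.0498814   0.07      ] [ 0.80120469 -0.16865421  0.07      ]
L off face 0.005648278798997352 uphill 0.031216894144822396 H 0.053255616919383006 0.09115856570720386 H-L y -0.15022805120016328 0.05994167156238147 0.04760733812038565
-0.01 [ 0.59171006 -0.049134    0.07793216] proj scene [319.15860529 254.52220921] side [330.79706726 248.7802903 ] uphill 0.03318482263080111
0 [ 0.58970159 -0.05305422  0.08694768] proj scene [318.06609324 250.81809579] side [332.53130581 245.62718808] uphill 0.03389535600205626
0.01 [ 0.58769312 -0.05697443  0.0959632 ] proj scene [316.96215502 247.07524248] side [334.27336923 242.45985907] uphill 0.034605889373311445
disc top (25mm above tips) [320.03984263 276.47118818] [321.07912814 370.76414201]
disc top (25mm above tips) [320.02248432 274.8962922 ] [321.07912814 370.76414201]
disc top (25mm above tips) [320.00545972 273.35167326] [321.07912814 370.76414201]
```

```bash
python3 - <<'E'
from h import *
p,r=tool();M=r.as_matrix();x,y,z=M.T;g=p-.019*z
for dx in (0,.003,.005):
  print(dx,"near top",proj("wrist",g-.018*z+(dx-.028)*x).round(1),"far top",proj("wrist",g-.018*z+(dx+.028)*x).round(1),"far bot",proj("wrist",g+.018*z+(dx+.028)*x).round(1),"disc sides",proj("wrist",g+.059*z+dx*x+.018*y).round(1),proj("wrist",g+.059*z+dx*x-.018*y).round(1),"disc far",proj("wrist",g+.059*z+(dx+.018)*x).round(1), "prong tip far",proj("wrist",g+.084*z+(dx+.013)*x+.013*y).round(1),proj("wrist",g+.084*z+(dx+.013)*x-.013*y).round(1))
im=cv2.imread("pics/w2.png");cv2.imwrite("pics/w2c.png",cv2.convertScaleAbs(cv2.resize(im[215:445,240:400],None,fx=2.6,fy=2.6,interpolation=cv2.INTER_CUBIC),alpha=2.5))
E
```

```text
0 near top [321.  445.6] far top [321.2 285.5] far bot [320.5 246.1] disc sides [357.2 274.9] [282.8 274.9] disc far [320.  239.4] prong tip far [344.2 234.5] [295.5 234.6]
0.003 near top [321. 438.] far top [321.2 275.7] far bot [320.5 238.3] disc sides [357.4 269.1] [282.7 269.1] disc far [320.  233.2] prong tip far [344.3 229.1] [295.4 229.1]
0.005 near top [321.  432.9] far top [321.2 269. ] far bot [320.5 233.1] disc sides [357.5 265.2] [282.6 265.2] disc far [320.  229.1] prong tip far [344.4 225.5] [295.3 225.5]
```

View pics/w2c.png

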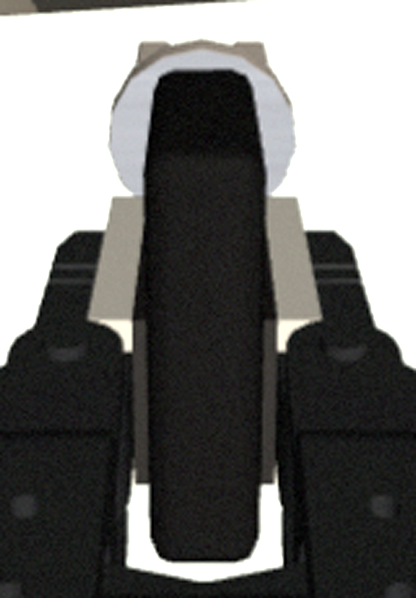

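The crop shows the key upright in the pads, about 3 mm deep and slightly off in x. I'll fit its offset in the grip and place the foot above the cup.

```bash
cat > fit.py <<'E'
from h import *
from scipy.optimize import least_squares
p,r=tool();M=r.as_matrix();x,y,z=M.T;g=p-.019*z
def P(v,k,h):  # key point: kx,ky,h along z below grip
    dx,dy,k0,ay,ax=v
    return g+(k[0]+dx+ay*h)*x+(k[1]+dy+ax*h)*y+(h+k0)*z
obs=[((-.028,0),-.018,(319.5,430)),((.028,0),-.018,(320,272.7)),((.028,0),.018,(318.5,242)),((.018,0),.059,(318,235)),((0,.018),.059,(354,265)),((0,-.018),.059,(281.5,265)),((.013,.013),.084,(344,231)),((.013,-.013),.084,(293,231))]
f=lambda v:np.r_[np.ravel([proj("wrist",P(v,k,h))-np.array(q) for k,h,q in obs]),(np.array(v)-[0,0,.003,0,0])/[.005,.001,.0015,.03,.02]]
s=least_squares(f,[0,0,.003,0,0]);print("dx dy k tiltx tilty",s.x.round(4),s.fun.round(1)[:16])
foot=r.inv().apply(P(s.x,(0,0),.084)-p);print("foot in tool",foot)
E
python3 fit.py
```

```text
dx dy k tiltx tilty [ 0.0014 -0.0005  0.0053 -0.0018 -0.0056] [ 0.1 -0.2 -0.4  1.2  0.3 -3.6  0.2 -1.4  0.6  3.5  0.4  3.5 -2.2 -1.4
  1.1 -1.3]
foot in tool [ 0.00121922 -0.00099645  0.07030666]
```

```bash
cat > tgt.py <<'E'
from h import *
import sys
S=np.array([.5893,-.0538,.0888]);foot=np.array([.0012,-.0010,.069]);psi=np.radians(68.35)
def T(h,turn,S=S):
    R,xl,yl,zl=latchR(psi,np.radians(turn)); return S+h*zl-R.apply(foot),R
if __name__=="__main__": shift(*T(float(sys.argv[1]),float(sys.argv[2])))
E
python3 tgt.py .04 9.4
```

```text
shift cm [5.46 0.65 4.71] turn [ 0.036  0.006 -0.221]
```

```bash
python3 -m handwheel '[[[3,0.3,1],[0.02,0,-0.12]],[[5.5,0.65,2],[0.036,0.006,-0.221]],[[5.46,0.65,4.7],[0.036,0.006,-0.221]],[[5.46,0.65,4.7],[0.036,0.006,-0.221]]]' && python3 - <<'E'
from h import *
import tgt
s=shift(*tgt.T(.04,9.4)); print(ctrl.get_obs()["q"].round(2))
im=ctrl.get_image("wrist");cv2.imwrite("pics/w3.png",cv2.convertScaleAbs(im[100:460,140:500],alpha=2.0) if 0 else cv2.convertScaleAbs(cv2.resize(im[120:360,200:460],None,fx=2.4,fy=2.4,interpolation=cv2.INTER_CUBIC),alpha=2.2))
R,xl,yl,zl=latchR(tgt.psi,np.radians(9.4));x=R.as_matrix()[:,0]
for h in (.018,): print("rim c/far/left/right",[proj("wrist",tgt.S+h*zl+q).round(1).tolist() for q in (0*x,.025*x,-.025*R.as_matrix()[:,1],.025*R.as_matrix()[:,1])])
print("tongue tip",proj("wrist",tgt.S+.018*zl+.049*x), "bar end",proj("wrist",tgt.S+.0145*zl+.017*x))
p,r=tool();print("foot",[proj("wrist",p+r.apply(tgt.foot+[.013,s,0])).round(1).tolist() for s in (-.013,.013)])
E
```

```text
t: 6.68
tool_pos: [0.5685, -0.1042, 0.1799]
tool_rot: [-2.184, -1.761, -0.652]
contact_force: [-1.0, -0.4, -0.5]
opening: 0.013
grip_force: 59.5
shift cm [ 0.03  0.2  -0.28] turn [-0.005 -0.002 -0.001]
[-0.56 -0.01  1.83  0.52  1.45 -0.44]
rim c/far/left/right [[320.4, 241.8], [320.4, 200.8], [278.7, 241.9], [362.2, 241.8]]
tongue tip [320.38284777 158.99363729] bar end [320.39185929 212.83234828]
foot [[293.6, 230.6], [341.5, 230.6]]
```

View pics/w3.png

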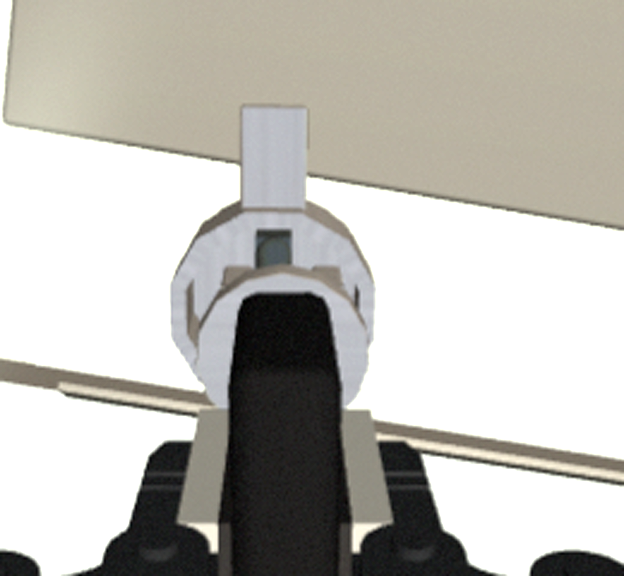

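Enlarged view: the cup centre is at about (313.5,245) full-frame, against a predicted (320,242). The tongue runs straight up, so the rotation matches. The seat estimate has to move by −2.4 mm in x and −4.1 mm in tool y.

```bash
python3 - <<'E'
import re
from h import *
import tgt
R=tgt.T(.04,9.4)[1];S=tgt.S+R.apply([-.0024,-.0041,0]);print(S)
t=open("tgt.py").read();open("tgt.py","w").write(re.sub(r"S=np.array\(\[.*?\]\)",f"S=np.array({S.round(4).tolist()})",t,count=1))
E
python3 tgt.py .022 9.4
```

```text
[ 0.58493426 -0.0548972   0.0872813 ]
shift cm [-0.2  -0.27  1.63] turn [-0.003 -0.002 -0.001]
```

```bash
python3 -m handwheel '[[[-0.2,-0.24,0.8],[0,0,0]],[[-0.2,-0.24,1.5],[0,0,0]],[[-0.2,-0.24,1.5],[0,0,0]]]' && python3 - <<'E'
from h import *
import tgt
s=shift(*tgt.T(.022,9.4))
im=ctrl.get_image("wrist");cv2.imwrite("pics/w4.png",cv2.convertScaleAbs(cv2.resize(im[120:320,220:420],None,fx=3,fy=3,interpolation=cv2.INTER_CUBIC),alpha=2.2))
E
```

```text
t: 7.1
tool_pos: [0.5688, -0.0995, 0.166]
tool_rot: [-2.186, -1.76, -0.654]
contact_force: [-0.6, -1.0, -1.4]
opening: 0.0132
grip_force: 59.5
shift cm [ 0.08 -0.02  0.08] turn [-0.003 -0.002 -0.002]
```

View pics/w4.png

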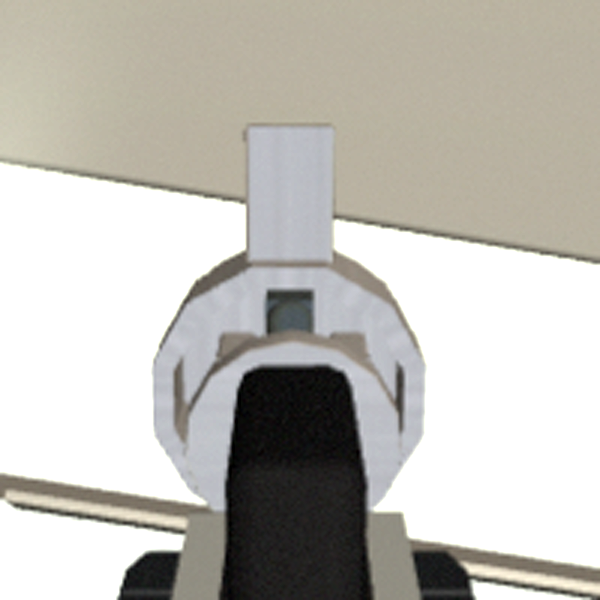

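Near view: cup and bar are centred at column 290 of the crop and the prongs at 294, so the key needs about −0.8 mm in y. I'll correct that and go in.

```bash
python3 -m handwheel '[[[0.07,-0.08,0.3],[0,0,0]],[[0.07,-0.08,0.8],[0,0,0]],[[0.07,-0.08,1.2],[0,0,0]],[[0.07,-0.08,1.4],[0,0,0]]]'; python3 tgt.py 0 9.4
```

```text
t: 7.65
tool_pos: [0.571, -0.092, 0.1543]
tool_rot: [-2.186, -1.761, -0.654]
contact_force: [0.0, 0.0, -2.0]
opening: 0.0133
grip_force: 59.5
shift cm [-0.03  0.04  0.88] turn [-0.003 -0.002 -0.001]
```

```bash
python3 -m handwheel '[[[0,0,0.4],[0,0,0]],[[0,0,0.7],[0,0,0]],[[0,0,0.8],[0,0,0]]]'; python3 tgt.py 0 9.4
```

```text
t: 8.02
tool_pos: [0.5726, -0.0897, 0.1501]
tool_rot: [-2.186, -1.764, -0.653]
contact_force: [-8.8, -6.2, 12.1]
opening: 0.0133
grip_force: 61.7
shift cm [-0.04 -0.03  0.39] turn [-0.003 -0.     0.   ]
```

```bash
python3 -m handwheel '[[[0,0,-0.3],[0,0,-0.15]],[[0.02,0.02,-0.3],[0,0,-0.32]],[[0.04,0.03,-0.3],[0,0,-0.49]],[[0.06,0.04,-0.3],[0,0,-0.66]],[[0.08,0.05,-0.3],[0,0,-0.8]]]'; python3 - <<'E'
from h import *
import tgt
o=ctrl.get_obs();r=tool()[1];print(r.inv().apply(o["contact_force"]),r.inv().apply(o["wrist_torque"]),o["q"].round(2))
shift(*tgt.T(0,9.4+45.8))
E
```

```text
t: 8.65
tool_pos: [0.5717, -0.0896, 0.1509]
tool_rot: [-1.4, -2.624, -0.792]
contact_force: [-3.9, -1.5, 2.5]
opening: 0.0131
grip_force: 60.1
[ 1.87059355 -2.71698678 -3.52624047] [1.04054432 0.38567305 0.14292549] [-0.53  0.02  1.85  0.53  1.39 -1.25]
shift cm [-0.06  0.1   0.46] turn [-0.003 -0.005  0.004]
```

```bash
python3 -m handwheel '[[[0.02,0.01,0],[0,0,-0.17]],[[0.04,0.02,0],[0,0,-0.34]],[[0.07,0.03,0],[0,0,-0.51]],[[0.1,0.04,0],[0,0,-0.68]],[[0.1,0.05,0],[0,0,-0.79]]]'; python3 - <<'E'
from h import *
import tgt
o=ctrl.get_obs();r=tool()[1];print(r.inv().apply(o["contact_force"]),r.inv().apply(o["wrist_torque"]),o["q"].round(2))
shift(*tgt.T(0,9.4+91))
im=ctrl.get_image("wrist");cv2.imwrite("pics/w5.png",cv2.convertScaleAbs(im,alpha=2))
E
```

```text
t: 9.28
tool_pos: [0.5712, -0.0892, 0.1507]
tool_rot: [0.278, 2.895, 0.749]
contact_force: [-5.1, -4.7, 0.4]
opening: 0.0132
grip_force: 60.4
[ 3.91386568 -4.57873663 -3.41884755] [1.07250941 1.06806766 0.47884169] [-0.53  0.01  1.86  0.52  1.39 -2.04]
shift cm [-0.14  0.13  0.44] turn [-0.    -0.006  0.004]
```

View pics/w5.png

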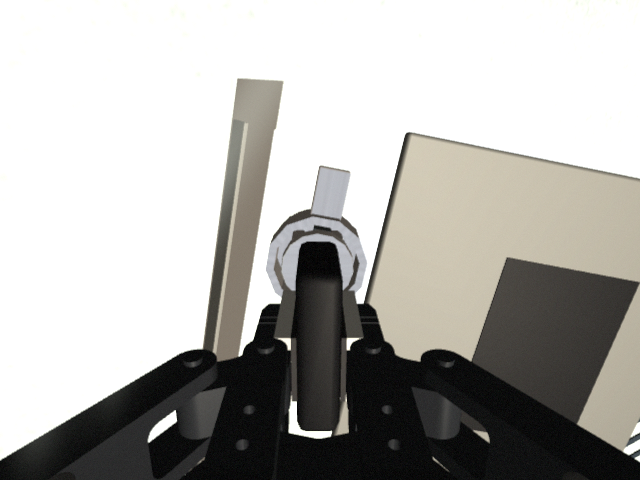

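View: the tongue is now parallel to the panel's lower edge and clear of it. The latch lags the tool by about 10° and the torque has risen to 0.48 N m, so it is at the open stop. Now I relieve the load and release.

```bash
python3 -m handwheel '[[[0.1,-0.1,-0.05],[0,0,0.05]],[[0.1,-0.1,-0.05],[0,0,0.05]]]' && python3 -m handwheel '[[[0,0,0],[0,0,0]],[[0,0,0],[0,0,0]],[[0,0,0],[0,0,0]],[[0,0,0],[0,0,0]]]' -0.3 && python3 -m handwheel '[[[0,0,-3],[0,0,0]],[[0,0,-7],[0,0,0]],[[0,0,-12],[0,0,0]],[[0,0,-13],[0,0,0]]]' && python3 - <<'E'
from h import *
import tgt
S=tgt.S+[-.0006,-.0016,.003]
R,xl,yl,zl=latchR(tgt.psi,np.pi/2)
H=S-.15*yl+.06*xl+.0476*zl
im=ctrl.get_image("wrist");cv2.imwrite("pics/w6.png",cv2.convertScaleAbs(im,alpha=1.8))
for q in ["key_grip","latch_seat","hatch_handle"]:
    print(q,[(np.round(d["position"],1).tolist(),round(d["score"],2)) for d in ctrl.landmark_of("wrist",q)])
print("H",H,proj("wrist",H))
print("hover");shift(H+.12*zl-.0*yl,R)
hinge=H+.154*xl-.046*zl;print("hinge",hinge)
for th in (0,.4,.8,1.22):
    print(th,hinge+Ro.from_rotvec(th*yl).apply(H-hinge))
E
```

```text
t: 9.57
tool_pos: [0.571, -0.0894, 0.1509]
tool_rot: [0.356, 2.895, 0.759]
contact_force: [-1.1, -0.3, -2.1]
opening: 0.0134
grip_force: 59.5
t: 10.07
tool_pos: [0.5714, -0.0893, 0.1514]
tool_rot: [0.356, 2.894, 0.76]
contact_force: [0.5, 0.3, -0.0]
opening: 0.0557
grip_force: 0.1
t: 10.58
tool_pos: [0.5487, -0.152, 0.2678]
tool_rot: [0.356, 2.889, 0.754]
contact_force: [-0.0, 0.6, -0.0]
opening: 0.0553
grip_force: 0.0
key_grip [([71.7, 81.9], 0.71), ([282.1, 220.0], 0.64)]
latch_seat [([317.2, 199.9], 0.76)]
hatch_handle [([359.2, 381.7], 0.96)]
H [ 0.73410803 -0.0856655   0.16152281] [363.97376714 397.1680656 ]
hover
shift cm [-15.71   4.05   3.05] turn [ 0.003 -0.005  0.131]
hinge [0.79179775 0.05967142 0.19868564]
0 [ 0.73410803 -0.0856655   0.16152281]
0.4 [ 0.7333228  -0.08764372  0.22534894]
0.8 [ 0.74176948 -0.06636411  0.28496552]
1.22 [ 0.75909721 -0.02271059  0.3327598 ]
```

View pics/w6.png

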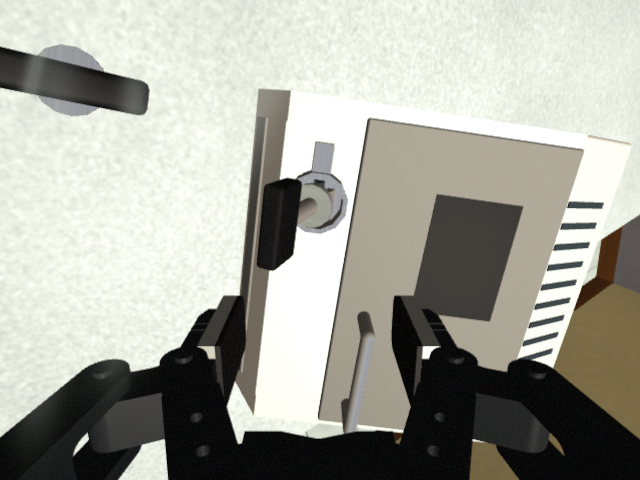

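View: the key stands in the cup at (315,200) with its handle at (282,220). The tongue points along the panel edge, and the bow handle lies between (367,320) and (350,430). I go to a hover above the handle.

```bash
python3 -m handwheel '[[[-5,1.3,0],[0,0,0.06]],[[-10,2.6,0],[0,0,0.13]],[[-15,4,1],[0,0,0.13]],[[-15.7,4.05,2],[0,0,0.13]],[[-15.7,4.05,2],[0,0,0.13]]]' && python3 - <<'E'
from h import *
import tgt
S=tgt.S+[-.0006,-.0016,.003]
R,xl,yl,zl=latchR(tgt.psi,np.pi/2)
H=S-.15*yl+.06*xl+.0476*zl
im=ctrl.get_image("wrist");cv2.imwrite("pics/w7.png",cv2.convertScaleAbs(im,alpha=1.8))
for q in ["key_grip","key_foot","latch_seat","hatch_handle"]:
    print(q,[(np.round(d["position"],1).tolist(),round(d["score"],2)) for d in ctrl.landmark_of("wrist",q)])
print("key expected",proj("wrist",S+.084*zl))
print(proj("wrist",H),"bar ends",proj("wrist",H+.048*yl),proj("wrist",H-.048*yl), ctrl.get_obs()["q"].round(2))
shift(H,R)
E
```

```text
t: 11.4
tool_pos: [0.7094, -0.1456, 0.2727]
tool_rot: [0.55, 2.899, 0.782]
contact_force: [-0.4, -0.1, -0.1]
opening: 0.0559
grip_force: 0.0
key_grip []
key_foot [([232.0, 0.5], 0.76)]
latch_seat []
hatch_handle [([312.2, 226.8], 0.95)]
key expected [198.23678156 -40.18514023]
[316.00219101 224.81894631] bar ends [315.93755785 155.48867477] [316.06090705 287.80208717] [-0.5   0.26  1.37  0.52  1.58 -1.71]
shift cm [-0.03 -0.05 13.32] turn [ 0.002 -0.002  0.002]
```

View pics/w7.png

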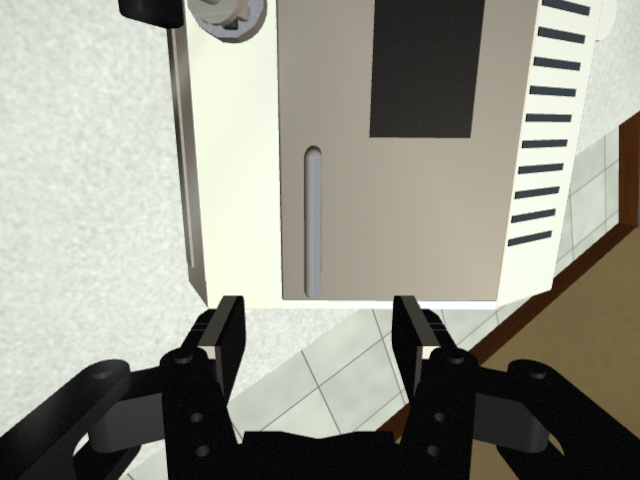

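View: the bow handle's bar is at column 313, rows 148–297, within 2 mm of the prediction. I descend with −2 mm in y and grip.

```bash
python3 -m handwheel '[[[0,-0.25,5],[0,0,0]],[[0,-0.25,10],[0,0,0]],[[0,-0.25,13.5],[0,0,0]],[[0,-0.25,14.8],[0,0,0]],[[0,-0.25,14.8],[0,0,0]]]' && python3 -m handwheel '[[[0,0,0],[0,0,0]],[[0,0,0],[0,0,0]],[[0,0,0],[0,0,0]],[[0,0,0],[0,0,0]]]' 1 40 && python3 - <<'E'
from h import *
import tgt
p,r=tool();o=ctrl.get_obs();print(r.inv().apply(o["contact_force"]))
R,xl,yl,zl=latchR(tgt.psi,np.pi/2)
H=p-.019*r.as_matrix()[:,2];hinge=H+.154*xl-.046*zl;print("H",H)
for th in (.12,.24,.36,.48,.61,.73,.85,.97,1.1,1.22,1.26):
    f=min(.8*th,1.0); Rt=Ro.from_rotvec(f*yl)*R
    g=hinge+Ro.from_rotvec(th*yl).apply(H-hinge)
    print(th,end=" ");shift(g+.019*Rt.as_matrix()[:,2],Rt,base=(p,r))
E
```

```text
t: 12.28
tool_pos: [0.7363, -0.08, 0.1474]
tool_rot: [0.549, 2.894, 0.778]
contact_force: [0.4, -1.4, 0.4]
opening: 0.0554
grip_force: 0.0
t: 12.78
tool_pos: [0.7364, -0.0835, 0.1479]
tool_rot: [0.551, 2.893, 0.77]
contact_force: [-3.3, -8.5, 0.8]
opening: 0.0103
grip_force: 39.1
[-0.05450198 -7.53227297 -5.25328598]
H [ 0.7329192  -0.09232391  0.16438675]
0.12 shift cm [-0.    0.48 -1.82] turn [0.092 0.    0.001]
0.24 shift cm [-0.    1.17 -3.57] turn [0.188 0.    0.001]
0.36 shift cm [-0.    2.06 -5.22] turn [0.284 0.    0.001]
0.48 shift cm [-0.01  3.14 -6.74] turn [0.38  0.001 0.001]
0.61 shift cm [-0.01  4.5  -8.23] turn [0.484 0.001 0.001]
0.73 shift cm [-0.01  5.92 -9.43] turn [0.58  0.001 0.001]
0.85 shift cm [-1.000e-02  7.470e+00 -1.045e+01] turn [0.676 0.001 0.001]
0.97 shift cm [-1.000e-02  9.130e+00 -1.128e+01] turn [0.772 0.001 0.001]
1.1 shift cm [ -0.02  11.01 -11.94] turn [0.876 0.001 0.001]
1.22 shift cm [ -0.02  12.82 -12.32] turn [0.972 0.001 0.001]
1.26 shift cm [ -0.02  13.43 -12.39] turn [0.996 0.001 0.001]
```

```bash
python3 -m handwheel '[[[0,0.3,-1],[0.05,0,0]],[[0,0.6,-2.2],[0.11,0,0]],[[0,1.17,-3.57],[0.19,0,0]],[[0,2.06,-5.2],[0.284,0,0]],[[0,2.6,-6],[0.33,0,0]]]' && python3 - <<'E'
from h import *
p,r=tool();o=ctrl.get_obs();print(r.inv().apply(o["contact_force"]),o["q"].round(2))
g=p-.019*r.as_matrix()[:,2];print("g",g)
import tgt
R,xl,yl,zl=latchR(tgt.psi,np.pi/2)
H=np.array([.7329,-.0923,.1644]);hinge=H+.154*xl-.046*zl
a=lambda v:np.arctan2(v@zl,-v@xl)
th0=a(g-hinge)-a(H-hinge);print("hatch est",th0,"radius",np.linalg.norm(g-hinge),np.linalg.norm(H-hinge),(g-H)@yl)
for th in (.48,.54,.61,.67,.73,.79,.85,.91,.97):
    f=.8*th; Rt=Ro.from_rotvec(f*yl)*R
    gg=hinge+Ro.from_rotvec(th*yl).apply(H-hinge)
    print(th,end=" ");shift(gg+.019*Rt.as_matrix()[:,2],Rt)
E
```

```text
t: 13.4
tool_pos: [0.7345, -0.088, 0.2126]
tool_rot: [0.577, 3.037, 0.292]
contact_force: [4.7, -0.5, -7.3]
opening: 0.0104
grip_force: 39.2
[-4.52933368 -0.18632873  7.3828247 ] [-0.29  0.3   1.37  0.19  1.45 -1.51]
g [ 0.73312422 -0.09131336  0.23122866]
hatch est 0.422001889100009 radius 0.15817505520837458 0.16072336482291552 0.0001556039896253522
0.48 shift cm [-0.01  0.04 -0.95] turn [0.052 0.001 0.002]
0.54 shift cm [-0.02  0.38 -1.82] turn [0.1   0.001 0.002]
0.61 shift cm [-0.02  0.85 -2.8 ] turn [0.156 0.001 0.002]
0.67 shift cm [-0.02  1.3  -3.61] turn [0.204 0.001 0.002]
0.73 shift cm [-0.02  1.8  -4.4 ] turn [0.252 0.001 0.002]
0.79 shift cm [-0.02  2.35 -5.15] turn [0.3   0.001 0.002]
0.85 shift cm [-0.03  2.94 -5.86] turn [0.348 0.001 0.002]
0.91 shift cm [-0.03  3.57 -6.54] turn [0.396 0.001 0.002]
0.97 shift cm [-0.03  4.24 -7.18] turn [0.444 0.001 0.002]
```

The hatch is following, at about 0.42 rad with 7 N. I continue.

```bash
python3 -m handwheel '[[[0,0.3,-1.5],[0.08,0,0]],[[0,0.8,-2.6],[0.15,0,0]],[[0,1.5,-3.8],[0.22,0,0]],[[0,2.3,-5],[0.3,0,0]],[[0,3,-5.86],[0.35,0,0]]]' && python3 - <<'E'
from h import *
p,r=tool();o=ctrl.get_obs();print(r.inv().apply(o["contact_force"]),o["q"].round(2))
g=p-.019*r.as_matrix()[:,2];print("g",g)
import tgt
R,xl,yl,zl=latchR(tgt.psi,np.pi/2)
H=np.array([.7329,-.0923,.1644]);hinge=H+.154*xl-.046*zl
a=lambda v:np.arctan2(v@zl,-v@xl)
th0=a(g-hinge)-a(H-hinge);print("hatch est",th0,"radius",np.linalg.norm(g-hinge),(g-H)@yl)
for th in (.91,.97,1.03,1.1,1.16,1.22,1.26,1.3):
    f=.8*th; Rt=Ro.from_rotvec(f*yl)*R
    gg=hinge+Ro.from_rotvec(th*yl).apply(H-hinge)
    print(th,end=" ");shift(gg+.019*Rt.as_matrix()[:,2],Rt)
E
```

```text
t: 14.02
tool_pos: [0.7422, -0.0686, 0.2729]
tool_rot: [-0.576, -3.051, 0.233]
contact_force: [10.2, 2.9, -12.9]
opening: 0.0099
grip_force: 39.0
[-8.46514673  8.28047252 11.73793707] [-0.14  0.34  1.22 -0.15  1.62 -1.34]
g [ 0.74328506 -0.06588024  0.29166657]
hatch est 0.8467678219930016 radius 0.1565174290302975 9.474823160767758e-05
0.91 shift cm [-0.01  0.01 -1.08] turn [0.052 0.001 0.005]
0.97 shift cm [-0.01  0.42 -1.91] turn [0.1   0.001 0.005]
1.03 shift cm [-0.01  0.89 -2.71] turn [0.148 0.001 0.005]
1.1 shift cm [-0.02  1.49 -3.61] turn [0.204 0.001 0.005]
1.16 shift cm [-0.02  2.05 -4.34] turn [0.252 0.002 0.005]
1.22 shift cm [-0.03  2.66 -5.03] turn [0.3   0.002 0.005]
1.26 shift cm [-0.03  3.09 -5.47] turn [0.332 0.002 0.005]
1.3 shift cm [-0.03  3.53 -5.89] turn [0.364 0.002 0.005]
```

```bash
python3 -m handwheel '[[[-0.1,0.3,-1.1],[0.06,0,0]],[[-0.2,0.7,-1.9],[0.11,0,0]],[[-0.2,1.2,-2.7],[0.16,0,0]],[[-0.2,1.8,-3.6],[0.22,0,0]],[[-0.2,2.4,-4.34],[0.27,0,0]]]' && python3 - <<'E'
from h import *
p,r=tool();o=ctrl.get_obs();print(r.inv().apply(o["contact_force"]),o["q"].round(2))
g=p-.019*r.as_matrix()[:,2];print("g",g)
import tgt
R,xl,yl,zl=latchR(tgt.psi,np.pi/2)
H=np.array([.7329,-.0923,.1644]);hinge=H+.154*xl-.046*zl
a=lambda v:np.arctan2(v@zl,-v@xl)
th0=a(g-hinge)-a(H-hinge);print("hatch est",th0,"radius",np.linalg.norm(g-hinge),(g-H)@yl)
for th in (1.16,1.22,1.26,1.3,1.34):
    f=.8*th; Rt=Ro.from_rotvec(f*yl)*R
    gg=hinge+Ro.from_rotvec(th*yl).apply((H-hinge)*.155/.1607)
    print(th,end=" ");shift(gg+.019*Rt.as_matrix()[:,2],Rt)
E
```

```text
t: 14.65
tool_pos: [0.7535, -0.0411, 0.3093]
tool_rot: [-0.553, -2.939, 0.63]
contact_force: [3.4, 1.4, -13.4]
opening: 0.0104
grip_force: 39.0
[-2.77002356  7.78412912 11.17919058] [-0.01  0.44  1.07 -0.4   1.78 -1.26]
g [ 0.75649074 -0.03382827  0.32658335]
hatch est 1.1629252587702998 radius 0.15600779398623194 -0.00035421354427106786
1.16 shift cm [0.02 0.1  0.09] turn [-0.019 -0.005  0.007]
1.22 shift cm [ 0.03  0.48 -0.71] turn [ 0.029 -0.005  0.007]
1.26 shift cm [ 0.03  0.76 -1.23] turn [ 0.061 -0.005  0.007]
1.3 shift cm [ 0.03  1.06 -1.74] turn [ 0.093 -0.005  0.007]
1.34 shift cm [ 0.03  1.39 -2.24] turn [ 0.125 -0.005  0.008]
```

```bash
python3 -m handwheel '[[[0,0.45,-0.7],[0.03,0,0]],[[0,0.7,-1.1],[0.05,0,0]],[[0,0.7,-1.1],[0.05,0,0]]]' && python3 - <<'E'
from h import *
p,r=tool();o=ctrl.get_obs();print(r.inv().apply(o["contact_force"]))
g=p-.019*r.as_matrix()[:,2]
import tgt
R,xl,yl,zl=latchR(tgt.psi,np.pi/2)
H=np.array([.7329,-.0923,.1644]);hinge=H+.154*xl-.046*zl
a=lambda v:np.arctan2(v@zl,-v@xl)
print("hatch est",a(g-hinge)-a(H-hinge))
E
```

```text
t: 15.02
tool_pos: [0.7577, -0.0308, 0.3182]
tool_rot: [-0.548, -2.917, 0.7]
contact_force: [4.0, 6.1, -18.0]
opening: 0.0103
grip_force: 39.0
[-1.58051238 14.49526805 12.80328622]
hatch est 1.2566438207854231
```

```bash
python3 -m handwheel '[[[0,0.15,-0.35],[0.02,0,0]],[[0,0.2,-0.5],[0.03,0,0]],[[0,0.2,-0.5],[0.03,0,0]]]' && python3 - <<'E'
from h import *
p,r=tool();o=ctrl.get_obs();print(r.inv().apply(o["contact_force"]))
g=p-.019*r.as_matrix()[:,2]
import tgt
R,xl,yl,zl=latchR(tgt.psi,np.pi/2)
H=np.array([.7329,-.0923,.1644]);hinge=H+.154*xl-.046*zl
a=lambda v:np.arctan2(v@zl,-v@xl)
print("hatch est",a(g-hinge)-a(H-hinge))
E
```

```text
t: 15.4
tool_pos: [0.7587, -0.0283, 0.3205]
tool_rot: [-0.546, -2.899, 0.743]
contact_force: [3.6, 2.5, -26.5]
opening: 0.0103
grip_force: 38.9
[-2.61487108 15.96238136 21.39850759]
hatch est 1.2811921261730483
```

```bash
python3 -m handwheel '[[[0,0.15,-0.3],[0.02,0,0]],[[0,0.15,-0.3],[0.02,0,0]]]' && python3 - <<'E'
from h import *
p,r=tool();o=ctrl.get_obs();print(r.inv().apply(o["contact_force"]))
g=p-.019*r.as_matrix()[:,2]
import tgt
R,xl,yl,zl=latchR(tgt.psi,np.pi/2)
H=np.array([.7329,-.0923,.1644]);hinge=H+.154*xl-.046*zl
a=lambda v:np.arctan2(v@zl,-v@xl)
print("hatch est",a(g-hinge)-a(H-hinge))
for n in ("side","scene"):
    im=ctrl.get_image(n); cv2.imwrite(f"pics/{n}8.png",im)
E
```

```text
t: 15.65
tool_pos: [0.7586, -0.0282, 0.3209]
tool_rot: [-0.546, -2.881, 0.777]
contact_force: [-0.7, -5.2, -29.3]
opening: 0.0103
grip_force: 39.5
[-1.5890145  10.36844513 27.82890619]
hatch est 1.2841063365171603
```

No further motion with rising force (28 N), so the hatch is at its stop. I ease off, open and withdraw.

```bash
python3 -m handwheel '[[[0,-0.1,0.25],[0,0,0]],[[0,-0.1,0.25],[0,0,0]]]' && python3 -m handwheel '[[[0,0,0],[0,0,0]],[[0,0,0],[0,0,0]],[[0,0,0],[0,0,0]],[[0,0,0],[0,0,0]]]' -0.4 && python3 -m handwheel '[[[0,0,-2],[0,0,0]],[[0,0,-6],[0,0,0]],[[0,0,-11],[0,0,0]],[[0,0,-14],[0,0,0]],[[0,0,-14],[0,0,0]]]' && python3 - <<'E'
from h import *
import tgt
a=ctrl.get_image("wrist");cv2.imwrite("pics/w9.png",a)
b=ctrl.get_image("scene");c=ctrl.get_image("side")
im=np.hstack([cv2.resize(b[100:420,150:470],(400,400)),cv2.resize(c[130:330,180:380],(400,400))])
cv2.imwrite("pics/f9.png",cv2.convertScaleAbs(im,alpha=1.3))
for n in ("scene","side"):
  for q in ["key_grip","hatch_handle","latch_seat"]:
    print(n,q,[(np.round(d["position"],1).tolist(),round(d["score"],2)) for d in ctrl.landmark_of(n,q)])
R,xl,yl,zl=latchR(tgt.psi,np.pi/2)
H=np.array([.7329,-.0923,.1644]);hinge=H+.154*xl-.046*zl
for th in (1.1,1.16,1.22): 
  X=hinge+Ro.from_rotvec(th*yl).apply(H-hinge);print(th,proj("scene",X),proj("side",X))
E
```

```text
t: 16.0
tool_pos: [0.7586, -0.0282, 0.3208]
tool_rot: [-0.545, -2.887, 0.772]
contact_force: [1.9, 0.5, -28.6]
opening: 0.01
grip_force: 40.1
t: 16.5
tool_pos: [0.7597, -0.0284, 0.3285]
tool_rot: [-0.55, -2.895, 0.777]
contact_force: [-0.2, -0.2, -0.1]
opening: 0.0595
grip_force: 0.0
t: 17.12
tool_pos: [0.7856, 0.0379, 0.4505]
tool_rot: [-0.55, -2.898, 0.776]
contact_force: [-0.5, -0.5, 0.1]
opening: 0.0598
grip_force: 0.0
scene key_grip [([290.8, 178.8], 0.78), ([213.5, 132.7], 0.68), ([346.9, 306.2], 0.63), ([296.8, 210.3], 0.59)]
scene hatch_handle [([278.7, 251.5], 0.59), ([256.8, 183.1], 0.29)]
scene latch_seat []
side key_grip [([357.4, 219.9], 0.8), ([475.8, 215.2], 0.67), ([411.8, 239.1], 0.64)]
side hatch_handle [([281.0, 141.7], 0.69)]
side latch_seat [([336.3, 246.4], 0.6)]
1.1 [273.3231987  245.17159461] [289.93636019 142.75322832]
1.16 [275.8733973  246.13184452] [287.1180122  140.83073637]
1.22 [278.63083452 247.42508635] [284.15045    139.07979656]
```

View pics/f9.png

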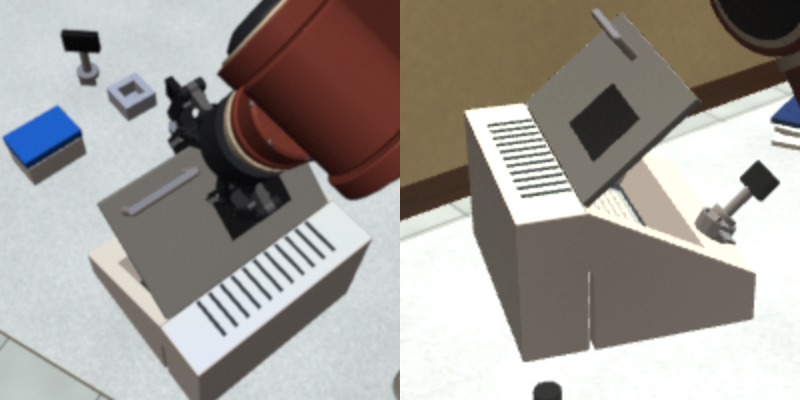

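```bash
python3 - <<'E'
from h import *
import tgt
S=tgt.S+[-.0006,-.0016,.003];zl=latchR(tgt.psi)[3]
print(proj("side",S),proj("side",S+.084*zl),proj("scene",S+.084*zl),ctrl.get_obs()["contact_force"])
print(ctrl.finish_job())
E
```

```text
[334.95528456 244.90613762] [351.19177325 217.89966398] [305.41318145 214.83891112] [-0.85982993  0.41067043 -0.3859906 ]
the job is handed in; nothing more can be done
None
```

The job is done and handed in: the key turned the latch to its open stop and is left standing in it, tilted a little within the cup's play. The hatch is up at its stop, and the bottle, jar and tip box were not touched. It took about 17 s of the 72 s allowed; I have not seen the verdict.

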